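# Put the mouse away and ease the sticky box lid to its tight spot

### The job

Set the blue mouse down gently, the right way up, inside the open wooden desk box. Then slide the box's lid shut slowly until you feel it start to bind in its swollen groove - don't force it on - and draw it back about two centimetres from there, so that it is left running free. Leave everything else on the desk where it is.

Things in the scene. Friction and masses are not known exactly. Their poses are not given: they have to be found in the camera images.
- mouse_center (a point): Blue plastic mouse, loose, 118 long x 60 wide x 38 mm high, about 0.1 kg, on a 3 mm thick grey mouse pad. The point is its centre, 19 mm above its underside. x axis along its length (wheel and buttons at -x), y across it, z up. Its sides are upright and 60 mm apart from 4 to 23 mm above its underside, over the middle 60 mm of its length; the back is domed.
- deskbox: Wooden box, 164 x 284 mm (its x, y), 75 mm high, fixed to the desk. Origin under its centre, z up. Walls 12 mm; inside 140 x 260 mm, floor 8 mm above the desk. The lid slides along y in grooves of the long walls. The -y end wall is full height (lid meets it when shut); the lid runs out over the +y end. At the start the 155 to 180 mm between -y end wall and the lid's front edge are open from above.
- lid (a joint): Lid opening, m: 0 shut, grows as it slides to the box's +y, at most 0.2, starts 0.16 to 0.185. It runs with a drag of 1 to 1.5 N and stays where left. Closing, somewhere between 0.085 and 0.035 (unseen, differs each time) the swollen groove starts to grip: pushing slowly takes about 4 N after 4 mm, 6 N after 6, 12 N after 13, 20 N after 20. It stays wedged until drawn back, which takes about 3 N.
- lid_bar (a point): Raised dark wooden finger bar across the lid's top near its outer (+y) end, to push the lid by: 90 mm along x, 14 mm along y, 20 mm high. The point is the bar's centre, 77 mm above the desk; the lid's top face is at 67 mm, the box's long-wall lips beside it at 75 mm. At opening q it lies at y = 0.112 + q, x = 0 in the box's frame; axes as the box's. The lid's outer edge is 30 mm beyond it.
- lid_front (a point): Middle of the lid's front edge (the edge that travels towards the full-height end wall), half-way through the 7 mm lid. At lid opening q it lies at y = q - 0.135 in the box's frame, 63.5 mm above the desk. Axes as the box's.
- coaster: Round glass coaster, 100 mm across, 8 mm high; a white mug stands on it. Origin under its centre. Leave alone.
- mug: White mug, 80 mm across, 92 mm high, on the coaster. Origin under its centre. Leave alone.
- dicetower: Small wooden dice tower, 157 mm high shaft 90 x 84 mm with a 105 mm long tray on its +x side. Origin under the centre of its shaft. Leave alone.
- controller: Dark game controller, about 105 x 160 x 55 mm. Origin under its centre. Leave alone.
Mind the look-alikes: they are no part of the job. Of the things that look like the part that bears mouse_center, take the one that is nearest to the robot's base at the start.

How it is judged (in metres and radians):
On the way, in this order (a step that is already met when the one before it is completed fails the run):
1. the mouse lies in the box, the right way up, let go (z of mouse_center in the frame of deskbox between 0.02 and 0.034 m and x of mouse_center in the frame of deskbox between -0.07 and 0.07 m and y of mouse_center in the frame of deskbox between -0.13 and 0.13 m and angle between mouse_center's own z axis and vertical below 0.2 rad and contact force between the fingers and mouse below 0.1 N), for 0.2 s.
2. the lid has been slid shut into the start of the tight stretch (1 mm or more, resistance about 3 N or more) (y of swell_c0 in the frame of lid_front above 0.001 m), for 0.05 s.
At the end, for the whole second after the job is handed in: The mouse lies at rest on the floor of the box, upright within 0.2 rad. The lid is at rest, clear of the tight stretch by at least 2 mm and by no more than 40 mm (y of swell_c0 in the frame of lid_front between -0.04 and -0.002 m and velocity of joint lid between -0.005 and 0.005 m/s and z of mouse_center in the frame of deskbox between 0.02 and 0.034 m and x of mouse_center in the frame of deskbox between -0.07 and 0.07 m and y of mouse_center in the frame of deskbox between -0.13 and 0.13 m and angle between mouse_center's own z axis and vertical below 0.2 rad and linear speed of mouse below 0.02 m/s); the robot touches nothing.
It fails at once if the lid is forced more than 20 mm into the tight stretch (about 20 N) (y of swell_c0 in the frame of lid_front above 0.02 m).
It fails at once if the mouse is dropped from more than about 25 mm (contact force between the fingers and mouse below 0.05 N and linear speed of mouse above 0.7 m/s).
It fails at once if something else on the desk is shifted by more than 30 mm (distance of any of coaster, mug, dicetower, phonestand, keyboard, wristrest, controller from where it was at the start of the episode above 0.03 m).
It also fails if it takes over 59 s, if anything falls off the work surface, if the arm or the gripper's body presses on something with over 40 N, if the wrist force passes 120 N, or if a joint passes its speed limit or range.

### The arm

A 6-joint arm with a two-finger parallel gripper is mounted at the origin on the work surface. World frame = base frame: x ahead of the robot, y to its left, z up, the work surface at z = 0. Lengths are in m, angles in degrees, forces in N, time in s.
With the tool pointing down it reaches from about 0.25 to 0.775 m from the base axis. Payload 4 kg.
Tool frame: the origin (TCP) lies at the very end of the fingers, on their centre line; the grasp point (between the pads) lies 19 mm behind it; y points along the fingers, x is the direction in which the jaws open and shut, and the axes are right-handed (so a half turn about y gives the same grasp; the last joint's range is limited). The gripper opens to 85 mm and grips with 20 to 120 N. Pads are 22 mm wide; open, the fingers measure 114 mm over their backs; the gripper's body (76 mm by 85 mm) begins 54 mm behind the grasp point. The pads swing forward as they close: fully open they stand 13 mm farther back than shut.
Start: joints at [65.541, 4.996, 78.535, -0, 96.463, -5.907], TCP at [0.175, 0.521, 0.231] pointing down, gripper open.
Joint ranges: [-177.83, 177.83], [-43.37, 116.18], [15.69, 146.23], [-61.86, 241.86], [9.47, 152.12], [-147.06, 147.06]. Speed limits (degrees/s): [159.86, 159.86, 180, 180, 180, 180].

### API

Orientations are given as a 3x3 rotation matrix whose columns are the frame's x, y, z axes.
In Python, from cell import ctrl gives the robot as it stands.
- The arm moves only by the tool arm_command, never from a script. Its argument "increments" is a list of rows, each a list of 2 entries, a list of its own where there are three numbers: the shift along the tool's x, y, z in units of 0.2 m (1.0 is 0.2 m), then the turn, a rotation vector about the tool's x, y, z in units of pi/2 rad (1.0 is pi/2 rad). In form: [[[dx, dy, dz], [wx, wy, wz]], ...]. A call has 1 to 8 rows; each row is the pose to reach, as a shift and turn from the pose measured when the call began, along the tool's axes at that moment; what a row does not reach only later rows make up. A row lasts 1/8 s, in which the tool goes at most 62.5 mm and 10.7 degrees, less where a joint would pass 70% of its speed; a pose out of reach is approached as far as the arm can. A call with a number of a shift or a turn outside -1 to 1 is refused whole. A call with a gripper value outside its range is refused whole. "fingers" is the opening, from -1 (shut) to 1 (fully open), set as the call begins (left out, the last holds). The fingers move at their own pace and stop on an object; "force" is the grip in N (left out, the last holds). Time passes only in rows, so rows that repeat a pose let the fingers close. It gives the time, the measured TCP pose, the force and the opening at its end, in the units of the state.
- ctrl.get_obs(): the state, without advancing time (a new reading comes with each control period).
- ctrl.camera(name): name is "scene" or "top" or "wrist"; returns a dict with "image" (420x560x3 uint8, red, green, blue), "K" (3x3 intrinsics, pixels), "extrinsics" (4x4, takes a point from camera to world coordinates); the wrist camera has in their place "tool_from_camera" (4x4, takes a point from camera to tool coordinates, whose origin is the TCP and whose axes are the tool frame's). Camera axes: x right, y up, looking along -z (the intrinsics and any distortion apply to the point x, -y, -z); pixel columns grow to the right and rows downward; lengths in m; the calibration is good to about 2 mm. The wrist camera is an equidistant fisheye: a pixel r from the principal point sees the ray r / f radians off the axis. A picture is of the moment at which its call begins: read the wrist's pose just before it. There is no depth.
- ctrl.finish_job(): hands the job in, once; it reports no verdict.
The state is a dict: "t": time; "qpos": joint angles; "qd": joint speeds; "tau": joint torques, N m; "position": TCP position; "tcp_rot": TCP orientation; "force": force on the tool from outside, world axes, zero at the start; "ft_torque": the same for the moment, N m; "grip_width": finger opening in m.
Only numpy, scipy, OpenCV 4.12 (cv2) and the standard library are available. Lean on these libraries where they do the work, as an engineer would, in place of code of your own. Each camera call takes 0.05 s, during which the arm holds its last target.

## Working session

There is one attempt and no reset: what is moved stays moved. The work goes in short steps, Python scripts to look and compute and a tool call to move; the robot and the scene stay as the last step left them, time stands still between calls to the robot, and variables do not carry over. Pictures are saved under pics/ and viewed, and the job is handed in when it is done.

Besides the shell and the picture viewer there is one more tool, called after "Request:" as name([rows], argument=value, ...), one row to a line, values as JSON. arm_command: Moves the arm, as the interface text tells. Shifts and turns lie within -1 to 1; 1 stands for 0.2 m of shift or pi/2 rad of turn. Its arguments: {"type":"object","properties":{"increments":{"type":"array"},"fingers":{"type":"number"},"force":{"type":"number"}},"required":["increments"]}

```bash
mkdir -p pics; ls
cat > h.py <<'E'
import numpy as np, cv2
from cell import ctrl
def snap(name,fn):
    c=ctrl.camera(name); cv2.imwrite('pics/'+fn,c['image'][:,:,::-1]); 
    np.savez('pics/'+fn+'.npz',**{k:np.array(v) for k,v in c.items()}); return c
def load(fn): return dict(np.load('pics/'+fn+'.npz'))
def ray(c,u,v):
    K=c['K'];E=c['extrinsics']; d=np.array([(u-K[0,2])/K[0,0],-(v-K[1,2])/K[1,1],-1.0])
    return E[:3,3],E[:3,:3]@d
def onplane(c,u,v,z):
    o,d=ray(c,u,v); return o+d*(z-o[2])/d[2]
def proj(c,p):
    E=c['extrinsics'];q=E[:3,:3].T@(np.array(p)-E[:3,3]);K=c['K']
    return K[0,0]*q[0]/-q[2]+K[0,2],K[1,1]*-q[1]/-q[2]+K[1,2]
E
python3 - <<'E'
from h import *
o=ctrl.get_obs(); print(o)
for n in ['scene','top']:
    c=snap(n,n+'1.png'); print(n,c['K'],c['extrinsics'],[k for k in c])
E
```

```text
pics
{'t': 0.0, 'qpos': array([ 6.55399108e+01,  5.04256815e+00,  7.86265469e+01, -7.12830109e-04,
        9.64602230e+01, -5.90720304e+00]), 'qd': array([ 0.02019721,  0.02291926, -0.00817527,  0.03870169,  0.0599318 ,
        0.05269738]), 'tau': array([ 5.62977839e-04, -3.51858544e+01, -3.13275754e+01, -2.49939731e-04,
        1.06649162e-02, -4.95303382e-06]), 'position': array([0.17480347, 0.52096603, 0.23009014]), 'tcp_rot': array([[ 3.18180135e-01, -9.23433507e-04, -9.48029825e-01],
       [ 9.48027612e-01, -2.05989223e-03,  3.18181399e-01],
       [-2.24665864e-03, -9.99997452e-01,  2.20023674e-04]]), 'force': array([ 0.64562371,  0.09770365, -0.4343247 ]), 'ft_torque': array([ 0.03995808,  0.0059919 , -0.03830575]), 'grip_width': 0.08511108672291788}
scene [[467.34932847   0.         288.51199656]
 [  0.         467.34932847 218.12630983]
 [  0.           0.           1.        ]] [[-0.73219896 -0.44881278  0.51230047  1.26785357]
 [ 0.68097404 -0.46848085  0.56284994  0.83099431]
 [-0.01261128  0.76098146  0.64865104  1.01325577]
 [ 0.          0.          0.          1.        ]] ['image', 'K', 'extrinsics']
top [[433.39227021   0.         276.83141343]
 [  0.         433.39227021 212.23147316]
 [  0.           0.           1.        ]] [[-0.0230622   0.97891852 -0.20294499  0.20866573]
 [-0.99973204 -0.022987    0.00272796  0.01755642]
 [-0.00199464  0.20295352  0.97918634  1.53290298]
 [ 0.          0.          0.          1.        ]] ['image', 'K', 'extrinsics']
```

View pics/top1.png

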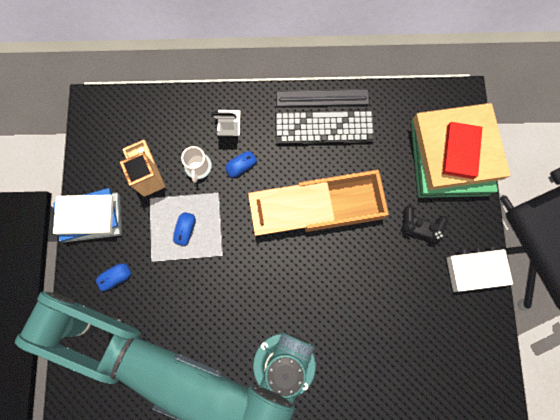

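View pics/scene1.png

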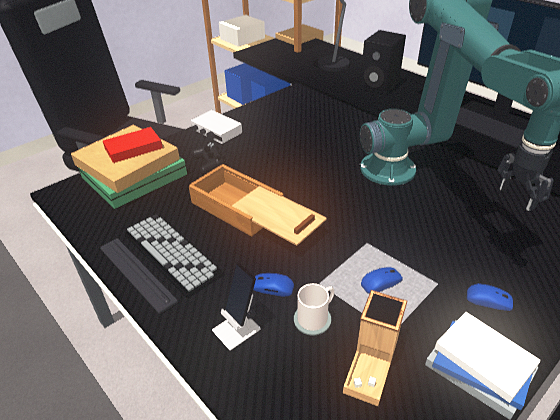

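Candidates for the mouse in the top view are blue at (184,229) on the grey pad, blue at (113,277) on the bare desk, and blue at (241,165) by the mug. The red thing at (463,150) is on the books. By the description it should be the one on the pad, so I'm checking distances to the base and a close crop.

Run:
```python
from h import *
for n in ['top','scene']:
    c=load(n+'1.png'); im=c['image'].astype(np.uint8); hsv=cv2.cvtColor(im,cv2.COLOR_RGB2HSV)
    m=cv2.inRange(hsv,(108,130,50),(128,255,255))
    N,L,S,C=cv2.connectedComponentsWithStats(m)
    for i in range(1,N):
        if S[i,4]>120:
            p=onplane(c,*C[i],0.02)
            ys,xs=np.where(L==i); P=np.array([onplane(c,x,y,.02)[:2] for x,y in zip(xs,ys)])
            w,V=np.linalg.eigh(np.cov((P-P.mean(0)).T))
            print(n,C[i].round(1),S[i],p.round(3),'d',np.hypot(*p[:2]).round(3),'axis deg',np.degrees(np.arctan2(V[1,1],V[0,1])).round(1))
c=load('top1.png');im=c['image'].astype(np.uint8)
a=cv2.resize(im[185:270,140:230],None,fx=4,fy=4,interpolation=cv2.INTER_CUBIC)
b=cv2.resize(load('scene1.png')['image'].astype(np.uint8)[235:325,320:440],None,fx=3.3,fy=3.3,interpolation=cv2.INTER_CUBIC)
h=max(a.shape[0],b.shape[0]);o=np.zeros((h,a.shape[1]+b.shape[1],3),np.uint8);o[:a.shape[0],:a.shape[1]]=a;o[:b.shape[0],a.shape[1]:]=b
cv2.imwrite('pics/crop1.png',o[:,:,::-1])
d=cv2.resize(im[160:250,240:395],None,fx=5,fy=5,interpolation=cv2.INTER_CUBIC)
cv2.imwrite('pics/crop2.png',d[:,:,::-1])
```

```text
top [240.3 164.1] [225 151  32  27 504] [0.705 0.143 0.02 ] d 0.719 axis deg 123.3
top [183.7 228.2] [174 213  21  33 486] [0.472 0.344 0.02 ] d 0.584 axis deg 165.1
top [113.  276.5] [ 96 263  35  29 600] [0.308 0.585 0.02 ] d 0.662 axis deg 118.4
scene [250.7  83.3] [ 225   64   65   40 1586] [-0.084 -0.916  0.02 ] d 0.92 axis deg 61.8
scene [380.4 279.2] [361 268  41  25 666] [0.477 0.344 0.02 ] d 0.588 axis deg 162.3
scene [273.6 283.9] [253 273  41  23 726] [0.708 0.149 0.02 ] d 0.723 axis deg 119.5
scene [489.7 295.2] [467 283  46  27 733] [0.308 0.586 0.02 ] d 0.662 axis deg 115.7
scene [454.3 367.8] [434 352  56  38 351] [0.572 0.641 0.02 ] d 0.859 axis deg 97.2
scene [518.2 395.6] [491 375  41  35 293] [0.53  0.778 0.02 ] d 0.941 axis deg 171.9
```

View pics/crop1.png

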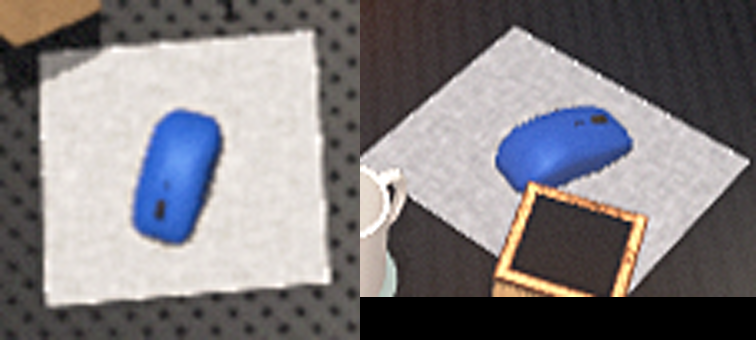

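View pics/crop2.png

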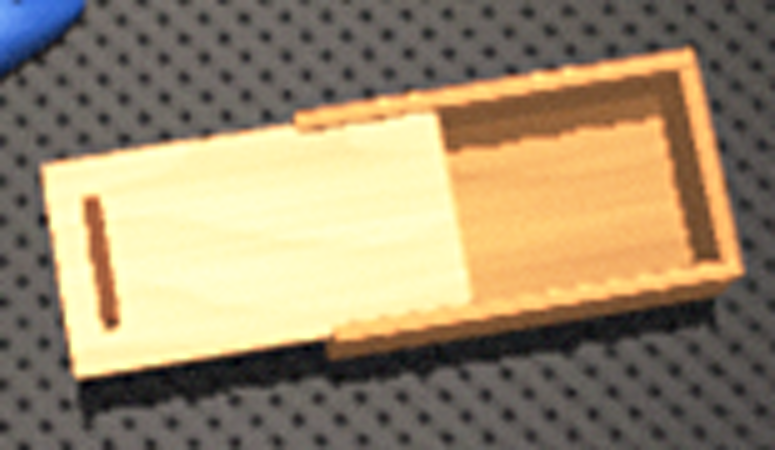

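The crop shows the pad mouse centred at about (183,229) with its dark wheel at the robot end, px (180,237). It is also the nearest of the three, at 0.584 m against 0.66 and 0.72. In crop2 the box's −y wall corners are near (378,170) and (388,214), and the bar is near (260,212).

Run:
```python
from h import *
c=load('top1.png')
q=lambda x,y:(240+(x+.5)/5-.5,160+(y+.5)/5-.5)
for n,x,y,z in [('A -y far',692,50,.075),('B -y near',742,272,.075),('C +y far',297,118,.075),('D +y near',328,340,.075),('barfar',93,197,.087),('barnear',111,328,.087),('lidfront far',437,112,.067),('lidfront near',470,300,.067),('lidouter far',42,163,.067),('lidouter near',78,380,.067)]:
    print(n,np.round(q(x,y),1),onplane(c,*q(x,y),z).round(4))
o=ctrl.get_obs();w=ctrl.camera('wrist');print(w['K'],w['tool_from_camera'],[k for k in w])
cv2.imwrite('pics/w0.png',w['image'][:,:,::-1])
```

```text
A -y far [378.  169.6] [ 0.6551 -0.3445  0.075 ]
B -y near [388. 214.] [ 0.4957 -0.3676  0.075 ]
C +y far [299.  183.2] [ 0.6123 -0.0661  0.075 ]
D +y near [305.2 227.6] [ 0.4551 -0.082   0.075 ]
barfar [258.2 199. ] [0.5562 0.0763 0.087 ]
barnear [261.8 225.2] [0.4647 0.0655 0.087 ]
lidfront far [327. 182.] [ 0.6165 -0.1648  0.067 ]
lidfront near [333.6 219.6] [ 0.482  -0.1812  0.067 ]
lidouter far [248.  192.2] [0.5862 0.1124 0.067 ]
lidouter near [255.2 235.6] [0.4327 0.0892 0.067 ]
[[325.1922621    0.         280.79791696]
 [  0.         325.1922621  209.59330808]
 [  0.           0.           1.        ]] [[ 9.99999645e-01 -8.73458753e-06 -8.42082341e-04 -7.45687113e-04]
 [-7.99389454e-04  3.04660723e-01 -9.52460605e-01 -1.43072737e-01]
 [ 2.64868766e-04  9.52460941e-01  3.04660608e-01  7.79309464e-02]
 [ 0.00000000e+00  0.00000000e+00  0.00000000e+00  1.00000000e+00]] ['image', 'K', 'tool_from_camera']
```

View pics/w0.png

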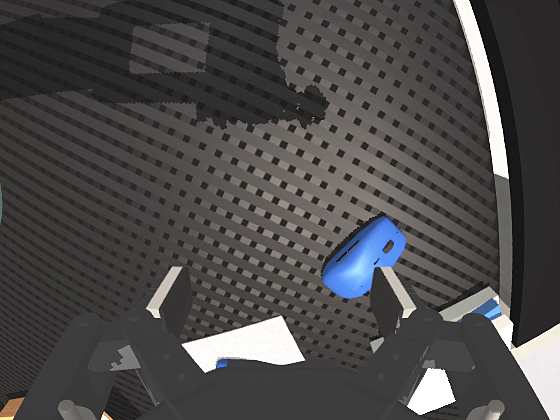

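```bash
cat >> h.py <<'E'
from scipy.spatial.transform import Rotation as Ro
def yaw(deg):
    a=np.radians(deg);x=np.array([np.cos(a),np.sin(a),0]);y=np.array([0,0,-1.]);return np.c_[x,y,np.cross(x,y)]
def inc(p,deg,o=None):
    o=o or ctrl.get_obs();R=o['tcp_rot'];d=np.array(p)-o['position']
    s=R.T@d/.2; w=Ro.from_matrix(R.T@yaw(deg)).as_rotvec()/(np.pi/2)
    print('t',round(o['t'],2),'pos',o['position'].round(4),'shift',s.round(4),'turn',w.round(4),'rows>=',np.linalg.norm(d)/.0625,np.linalg.norm(w)*90/10.7)
def wpt(c,o,u,v,z):
    K=c['K'];x=(u-K[0,2])/K[0,0];y=(v-K[1,2])/K[1,1];r=np.hypot(x,y);s=np.sin(r)/r if r>1e-9 else 1
    d=np.array([x*s,-y*s,-np.cos(r)]);T=c['tool_from_camera'];R=o['tcp_rot']
    og=o['position']+R@T[:3,3];dd=R@T[:3,:3]@d;return og+dd*(z-og[2])/dd[2]
def wsnap(fn):
    o=ctrl.get_obs();c=ctrl.camera('wrist');cv2.imwrite('pics/'+fn,c['image'][:,:,::-1]);return o,c
E
python3 -c "
from h import *
inc([.34,.43,.23],72);inc([.474,.344,.2],73)"
```

```text
t 0.15 pos [0.1748 0.5211 0.2304] shift [-0.169   0.002  -0.9278] turn [-0.0001 -0.0061 -0.0011] rows>= 3.01780741956604 0.052406796394688954
t 0.15 pos [0.1748 0.5211 0.2304] shift [-0.3632  0.1521 -1.6998] turn [-0.0001 -0.0172 -0.0011] rows>= 5.583488173484085 0.14531418302011204
```

Request:
arm_command([
  [[-0.17,0,-0.93],[0,0,0]],
  [[-0.17,0,-0.93],[0,0,0]],
  [[-0.17,0,-0.93],[0,0,0]],
  [[-0.17,0,-0.93],[0,0,0]],
], fingers=1)

```text
t: 0.65
position: [0.3436, 0.4272, 0.2296]
tcp_rot: [[0.325, -0.001, -0.946], [0.946, -0.003, 0.325], [-0.003, -1.0, -0.0]]
force: [-1.2, 0.2, 0.4]
grip_width: 0.0853
```

```bash
python3 -c "
from h import *
inc([.474,.344,.2],73.5)"
```

```text
t 0.65 pos [0.3436 0.4272 0.2296] shift [-0.1812  0.1487 -0.7515] turn [ 0.0002 -0.0271 -0.0022] rows>= 2.5191006256584743 0.22851945226001752
```

Request:
arm_command([
  [[-0.18,0.15,-0.75],[0,-0.027,0]],
  [[-0.18,0.15,-0.75],[0,-0.027,0]],
  [[-0.18,0.15,-0.75],[0,-0.027,0]],
  [[-0.18,0.15,-0.75],[0,-0.027,0]],
])

```text
t: 1.15
position: [0.4744, 0.3433, 0.198]
tcp_rot: [[0.287, -0.004, -0.958], [0.958, -0.005, 0.287], [-0.006, -1.0, 0.002]]
force: [-0.3, -0.1, -0.0]
grip_width: 0.0852
```

```bash
cat > m.py <<'E'
from h import *
import sys
o,c=wsnap(sys.argv[1]);im=c['image'];hsv=cv2.cvtColor(im,cv2.COLOR_RGB2HSV)
m=cv2.inRange(hsv,(108,130,40),(128,255,255))
N,L,S,C=cv2.connectedComponentsWithStats(m)
for i in range(1,N):
    if S[i,4]>800:
        cn,_=cv2.findContours((L==i).astype(np.uint8),cv2.RETR_EXTERNAL,cv2.CHAIN_APPROX_NONE)
        k=max(cn,key=len)[:,0]
        for z in (.012,.026):
            P=np.array([wpt(c,o,u,v,z)[:2] for u,v in k],np.float32)
            r=cv2.minAreaRect(P*1000);print(C[i].round(),S[i,4],'z',z,r)
print(o['position'],o['t'])
E
python3 m.py w1.png
```

```text
[438.  12.] 1462 z 0.012 ((337.12469482421875, 571.545654296875), (97.1641616821289, 34.98999786376953), 85.3387451171875)
[438.  12.] 1462 z 0.026 ((339.7972106933594, 562.7872314453125), (93.03236389160156, 33.5020751953125), 85.33875274658203)
[282. 181.] 5807 z 0.012 ((471.7720947265625, 343.5350341796875), (61.34705352783203, 117.23432159423828), 73.58978271484375)
[282. 181.] 5807 z 0.026 ((468.718994140625, 344.4722595214844), (58.73843002319336, 112.24919891357422), 73.58979797363281)
[0.4743564  0.34325837 0.19799916] 1.15
```

View pics/w1.png

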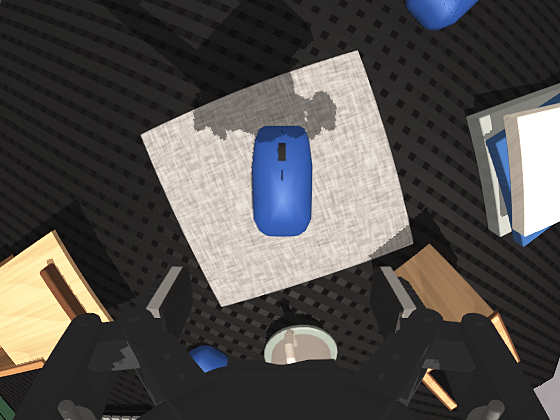

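The wrist view shows the mouse on its pad at (282,181), wheel at (282,150) on the base side, aligned with the jaws. It measures 61×117 mm with its centre at (0.472, 0.3435) and jaw yaw 73.6°. Going down.

```bash
python3 -c "
from h import *
inc([.472,.3435,.05],73.6);inc([.472,.3435,.005],73.6)"
```

```text
t 1.2 pos [0.4734 0.3444 0.1988] shift [-0.0031  0.7439  0.0037] turn [-0.0013 -0.0018 -0.0027] rows>= 2.3805841724309453 0.02945721924670326
t 1.2 pos [0.4734 0.3444 0.1988] shift [-0.0021  0.9689  0.0033] turn [-0.0013 -0.0018 -0.0027] rows>= 3.100550599899462 0.02945721924670326
```

Request:
arm_command([
  [[-0.003,0.3,0.004],[-0.001,-0.002,-0.003]],
  [[-0.003,0.55,0.004],[-0.001,-0.002,-0.003]],
  [[-0.003,0.75,0.004],[-0.001,-0.002,-0.003]],
  [[-0.003,0.85,0.004],[-0.001,-0.002,-0.003]],
  [[-0.003,0.92,0.004],[-0.001,-0.002,-0.003]],
  [[-0.003,0.95,0.004],[-0.001,-0.002,-0.003]],
  [[-0.003,0.965,0.004],[-0.001,-0.002,-0.003]],
  [[-0.003,0.965,0.004],[-0.001,-0.002,-0.003]],
])

```text
t: 2.2
position: [0.4723, 0.3438, 0.0066]
tcp_rot: [[0.282, 0.001, -0.959], [0.959, 0.001, 0.282], [0.002, -1.0, -0.0]]
force: [-0.3, 0.2, 0.7]
grip_width: 0.0854
```

```bash
python3 -c "
from h import *
wsnap('w2.png');inc([.472,.3435,.004],73.6)"
```

```text
t 2.25 pos [0.4723 0.3438 0.0067] shift [-0.0018  0.0136  0.0013] turn [0.0004 0.0002 0.0011] rows>= 0.04408456300809267 0.009959413364584271
```

View pics/w2.png

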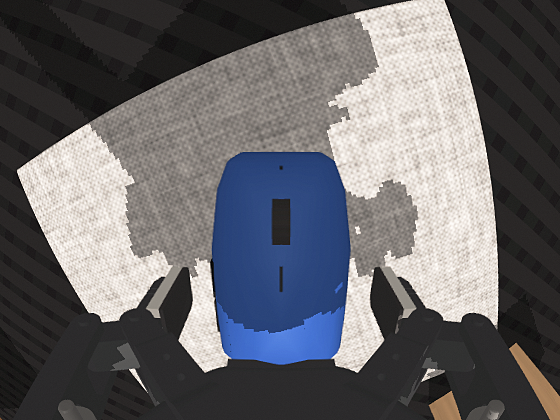

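The mouse (x 215–350) lies evenly between the open fingers (inner edges about 190 and 372). Closing on it.

Request:
arm_command([
  [[0,0.014,0],[0,0,0]],
  [[0,0.014,0],[0,0,0]],
  [[0,0.014,0],[0,0,0]],
  [[0,0.014,0],[0,0,0]],
  [[0,0.014,0],[0,0,0]],
  [[0,0.014,0],[0,0,0]],
], fingers=-1, force=30)

```text
t: 3.0
position: [0.4727, 0.3439, 0.0044]
tcp_rot: [[0.282, 0.002, -0.959], [0.959, 0.002, 0.282], [0.002, -1.0, -0.001]]
force: [0.9, -0.3, 3.3]
grip_width: 0.0592
```

Request:
arm_command([
  [[0,-0.05,0],[0,0,0]],
  [[0,-0.1,0],[0,0,0]],
  [[0,-0.3,0],[0,0,0]],
  [[0,-0.6,0],[0,0,0]],
  [[0,-0.85,0],[0,0,0]],
  [[0,-0.85,0],[0,0,0]],
])

```text
t: 3.75
position: [0.4749, 0.3452, 0.1816]
tcp_rot: [[0.282, 0.013, -0.959], [0.959, 0.008, 0.282], [0.012, -1.0, -0.01]]
force: [0.6, -0.1, -1.9]
grip_width: 0.0595
```

```bash
python3 -c "
from h import *
wsnap('w3.png');inc([.51,.16,.18],40)"
```

```text
t 3.8 pos [0.4735 0.3443 0.1779] shift [-0.8326 -0.0136 -0.4348] turn [0.0022 0.3736 0.0054] rows>= 3.0060706231984398 3.1428038765924655
```

View pics/w3.png

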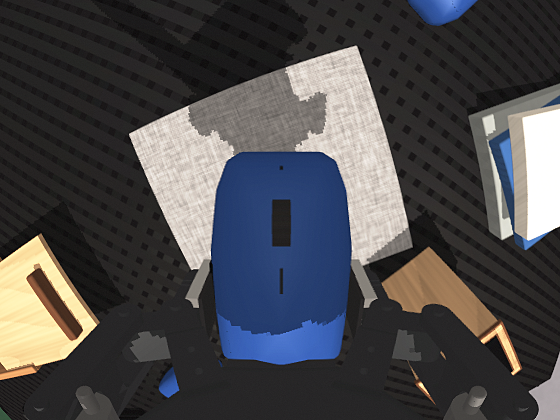

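Held at width 59.5 mm, level at (280,255), with the pad empty behind it. Carrying it to the box.

Request:
arm_command([
  [[-0.28,0,-0.14],[0,0.09,0]],
  [[-0.55,0,-0.29],[0,0.18,0]],
  [[-0.83,0,-0.43],[0,0.28,0]],
  [[-0.83,0,-0.43],[0,0.37,0]],
  [[-0.83,0,-0.43],[0,0.37,0]],
])

```text
t: 4.42
position: [0.5083, 0.1598, 0.1753]
tcp_rot: [[0.762, 0.004, -0.647], [0.647, 0.005, 0.762], [0.006, -1.0, 0.001]]
force: [-0.0, 0.2, -0.8]
grip_width: 0.0592
```

```bash
python3 -c "
from h import *
inc([.545,-.04,.18],20)"
```

```text
t 4.42 pos [0.5083 0.1598 0.1753] shift [-0.5065 -0.0273 -0.8803] turn [-0.0014  0.2258  0.0035] rows>= 3.251096612603233 1.8994049586073065
```

Request:
arm_command([
  [[-0.17,-0.02,-0.29],[0,0.07,0]],
  [[-0.34,-0.03,-0.6],[0,0.15,0]],
  [[-0.51,-0.03,-0.88],[0,0.23,0]],
  [[-0.51,-0.03,-0.88],[0,0.23,0]],
])

```text
t: 4.92
position: [0.5442, -0.0426, 0.1792]
tcp_rot: [[0.942, 0.001, -0.336], [0.336, 0.004, 0.942], [0.003, -1.0, 0.004]]
force: [-0.3, 0.9, -0.6]
grip_width: 0.0592
```

```bash
python3 -c "
from h import *
inc([.561,-.235,.19],8.4)"
```

```text
t 4.92 pos [ 0.5442 -0.0426  0.1792] shift [-0.2435 -0.0581 -0.9342] turn [-0.0025  0.1245  0.0015] rows>= 3.094927952637207 1.047385625849325
```

Request:
arm_command([
  [[-0.08,-0.02,-0.31],[0,0.04,0]],
  [[-0.16,-0.06,-0.62],[0,0.08,0]],
  [[-0.24,-0.06,-0.93],[0,0.124,0]],
  [[-0.24,-0.06,-0.93],[0,0.124,0]],
  [[-0.24,-0.06,-0.93],[0,0.124,0]],
])

```text
t: 5.55
position: [0.5614, -0.2327, 0.1892]
tcp_rot: [[0.989, -0.0, -0.149], [0.149, 0.006, 0.989], [0.001, -1.0, 0.006]]
force: [1.2, -0.3, -1.1]
grip_width: 0.0593
```

```bash
python3 -c "
from h import *
o,c=wsnap('w4.png');np.savez('pics/w4.npz',pos=o['position'],R=o['tcp_rot'],K=c['K'],T=c['tool_from_camera']);inc([.561,-.2595,.11],8.4)"
```

```text
t 5.6 pos [ 0.5615 -0.232   0.1896] shift [-0.0236  0.397  -0.138 ] turn [-0.0039  0.0026  0.0006] rows>= 1.3471531003570227 0.03993578672808914
```

View pics/w4.png

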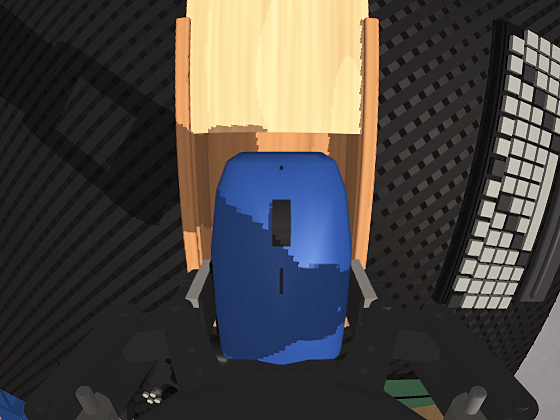

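The held mouse is aligned over the box. The lid front edge is at row 132 (cols 192–362), and the outer wall edges run from (177,18) to (190,268) and from (380,18) to (368,260).

```bash
python3 -c "
from h import *
w=np.load('pics/w4.npz');o=dict(position=w['pos'],tcp_rot=w['R']);c=dict(K=w['K'],tool_from_camera=w['T'])
f=lambda u,v,z:wpt(c,o,u,v,z)
a,b=f(177,18,.075),f(190,268,.075);d,e=f(380,18,.075),f(368,260,.075)
print(a,b,d,e)
for p,q in((a,b),(d,e)): print(np.degrees(np.arctan2(*(p-q)[1::-1])))
print('front',f(195,132,.067),f(360,132,.067))
B=np.array([.5546,-.215]);ey=np.array([-.146,.989]);ex=np.array([.989,.146])
for p in (a,b,d,e,f(195,132,.067),f(360,132,.067)):print((p[:2]-B)@ex,(p[:2]-B)@ey)
"
```

```text
[ 0.45498703 -0.08921688  0.075     ] [ 0.48817736 -0.30448078  0.075     ] [ 0.61673469 -0.06516444  0.075     ] [ 0.64699781 -0.27215047  0.075     ]
98.76509214500526
98.31819341505927
front [ 0.48189408 -0.1831632   0.067     ] [ 0.61707218 -0.16295218  0.067     ]
-0.08015289637992683 0.13894300017288655
-0.07875618853335994 -0.07879878486976949
0.08332719997797779 0.13911570917905552
0.08303746861537067 -0.07001189711256435
-0.06725798649996476 0.04210165857890463
0.06938396578228324 0.042354360924616676
```

Wrist and top views agree within 2–3 mm. Descending into the opening.

Request:
arm_command([
  [[-0.014,0.1,-0.138],[-0.004,0,0]],
  [[-0.014,0.3,-0.138],[-0.004,0,0]],
  [[-0.014,0.4,-0.138],[-0.004,0,0]],
  [[-0.014,0.4,-0.138],[-0.004,0,0]],
])

```text
t: 6.1
position: [0.5611, -0.2577, 0.1055]
tcp_rot: [[0.988, -0.005, -0.152], [0.152, 0.003, 0.988], [-0.005, -1.0, 0.004]]
force: [0.1, -0.7, -0.7]
grip_width: 0.0591
```

```bash
python3 -c "
from h import *
inc([.563,-.259,.012],8.4);wsnap('w5.png')"
```

```text
t 6.1 pos [ 0.5611 -0.2577  0.1055] shift [ 0.0104  0.4675 -0.0099] turn [-0.0026  0.0037 -0.003 ] rows>= 1.4967539111436516 0.04564084966989748
```

View pics/w5.png

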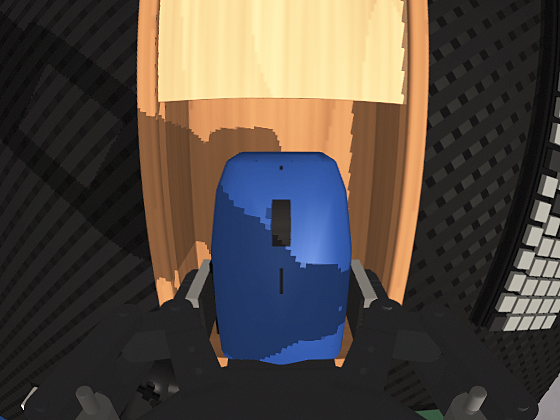

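It is clear on all sides: the mouse spans x 212–350 between walls at about 160 and 410. Lowering to just above the floor, then feeling for it.

Request:
arm_command([
  [[0.005,0.1,-0.005],[-0.002,0.003,-0.003]],
  [[0.01,0.2,-0.01],[-0.002,0.003,-0.003]],
  [[0.01,0.3,-0.01],[-0.002,0.003,-0.003]],
  [[0.01,0.38,-0.01],[-0.002,0.003,-0.003]],
  [[0.01,0.43,-0.01],[-0.002,0.003,-0.003]],
  [[0.01,0.45,-0.01],[-0.002,0.003,-0.003]],
  [[0.01,0.455,-0.01],[-0.002,0.003,-0.003]],
  [[0.01,0.455,-0.01],[-0.002,0.003,-0.003]],
])

```text
t: 7.15
position: [0.5648, -0.2602, 0.0175]
tcp_rot: [[0.989, 0.005, -0.147], [0.147, -0.002, 0.989], [0.004, -1.0, -0.002]]
force: [1.5, -0.0, -1.3]
grip_width: 0.0592
```

Request:
arm_command([
  [[0,0.01,0],[0,0,0]],
  [[0,0.015,0],[0,0,0]],
  [[0,0.015,0],[0,0,0]],
])

```text
t: 7.52
position: [0.5648, -0.2602, 0.0145]
tcp_rot: [[0.989, 0.004, -0.147], [0.147, -0.002, 0.989], [0.004, -1.0, -0.002]]
force: [0.9, -0.1, -0.6]
grip_width: 0.0591
```

Request:
arm_command([
  [[0,0.01,0],[0,0,0]],
  [[0,0.015,0],[0,0,0]],
  [[0,0.015,0],[0,0,0]],
])

```text
t: 7.9
position: [0.5647, -0.2601, 0.0113]
tcp_rot: [[0.989, 0.004, -0.147], [0.147, -0.002, 0.989], [0.004, -1.0, -0.002]]
force: [1.2, 0.7, -1.1]
grip_width: 0.0593
```

Request:
arm_command([
  [[0,0.007,0],[0,0,0]],
  [[0,0.01,0],[0,0,0]],
  [[0,0.01,0],[0,0,0]],
])

```text
t: 8.28
position: [0.5647, -0.2601, 0.0094]
tcp_rot: [[0.989, 0.004, -0.147], [0.147, -0.001, 0.989], [0.004, -1.0, -0.002]]
force: [-1.2, -0.1, 1.2]
grip_width: 0.0596
```

Contact at 0.0094, where the vertical force changed sign as expected for the mouse meeting the floor. Releasing with a limited opening.

Request:
arm_command([
  [[0,0,0],[0,0,0]],
  [[0,0,0],[0,0,0]],
  [[0,0,0],[0,0,0]],
  [[0,0,0],[0,0,0]],
], fingers=0.75)

```text
t: 8.78
position: [0.5611, -0.2603, 0.008]
tcp_rot: [[0.989, -0.004, -0.146], [0.146, -0.001, 0.989], [-0.004, -1.0, -0.0]]
force: [-7.8, -1.3, 0.1]
grip_width: 0.0748
```

Request:
arm_command([
  [[0,-0.04,0],[0,0,0]],
  [[0,-0.1,0],[0,0,0]],
  [[0,-0.25,0],[0,0,0]],
  [[0,-0.5,0],[0,0,0]],
  [[0,-0.7,0],[0,0,0]],
  [[0,-0.8,0],[0,0,0]],
  [[0,-0.8,0],[0,0,0]],
])

```text
t: 9.65
position: [0.5636, -0.2609, 0.1722]
tcp_rot: [[0.989, 0.003, -0.147], [0.147, -0.004, 0.989], [0.003, -1.0, -0.005]]
force: [1.0, -0.1, -0.2]
grip_width: 0.0747
```

```bash
python3 m.py w6.png; python3 -c "
from h import *
inc([.54,-.08,.18],60)
w=np.array([.5546,-.215])"
```

```text
[281. 188.] 7030 z 0.012 ((564.4794311523438, -261.42620849609375), (63.028507232666016, 119.53496551513672), 8.350654602050781)
[281. 188.] 7030 z 0.026 ((563.8743286132812, -257.8445739746094), (60.11577606201172, 114.01078033447266), 8.35084342956543)
[ 0.56355787 -0.26088329  0.17224174] 9.65
t 9.7 pos [ 0.5626 -0.2604  0.1698] shift [ 0.0204 -0.0531  0.9086] turn [ 0.001  -0.5731 -0.0011] rows>= 2.913279314279705 4.820315115911012
```

View pics/w6.png

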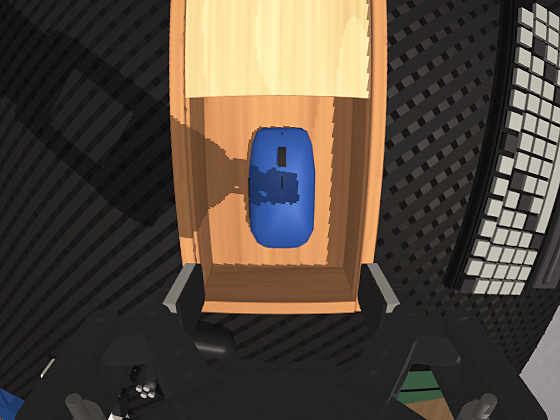

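The mouse sits upright on the box floor at (281,188), fully inside and let go. There is a passing −7.8 N side force at release, probably finger against wall; the box is fixed. Next is the lid bar, with a turn so the jaws straddle it along the box's y.

Request:
arm_command([
  [[0.005,-0.05,0.25],[0,-0.11,0]],
  [[0.01,-0.05,0.5],[0,-0.22,0]],
  [[0.02,-0.05,0.75],[0,-0.34,0]],
  [[0.02,-0.05,0.91],[0,-0.46,0]],
  [[0.02,-0.05,0.91],[0,-0.57,0]],
  [[0.02,-0.05,0.91],[0,-0.57,0]],
], fingers=0, force=20)

```text
t: 10.45
position: [0.5392, -0.079, 0.1778]
tcp_rot: [[0.505, -0.003, -0.863], [0.863, -0.002, 0.505], [-0.003, -1.0, 0.002]]
force: [0.3, 0.6, 0.3]
grip_width: 0.0428
```

```bash
python3 -c "
from h import *
inc([.513,.071,.18],98.4)"
```

```text
t 10.45 pos [ 0.5392 -0.079   0.1778] shift [ 0.5813 -0.0118  0.4918] turn [-0.0017 -0.4304 -0.0014] rows>= 2.4367839739170076 3.6201303169241292
```

Request:
arm_command([
  [[0.2,-0.01,0.16],[0,-0.11,0]],
  [[0.4,-0.01,0.33],[0,-0.22,0]],
  [[0.58,-0.01,0.49],[0,-0.33,0]],
  [[0.58,-0.01,0.49],[0,-0.43,0]],
  [[0.58,-0.01,0.49],[0,-0.43,0]],
])

```text
t: 11.08
position: [0.5129, 0.0707, 0.1788]
tcp_rot: [[-0.142, -0.004, -0.99], [0.99, -0.002, -0.142], [-0.001, -1.0, 0.005]]
force: [-0.7, 0.1, -0.0]
grip_width: 0.0425
```

```bash
python3 -c "
from h import *
o,c=wsnap('w7.png')
hsv=cv2.cvtColor(c['image'],cv2.COLOR_RGB2HSV)
m=((hsv[...,0]<22)&(hsv[...,1]>90)&(hsv[...,2]<150)).astype(np.uint8)
N,L,S,C=cv2.connectedComponentsWithStats(m)
for i in range(1,N):
    if S[i,4]>300:
        cn,_=cv2.findContours((L==i).astype(np.uint8),cv2.RETR_EXTERNAL,cv2.CHAIN_APPROX_NONE)
        k=max(cn,key=len)[:,0]
        P=np.array([wpt(c,o,u,v,.087)[:2] for u,v in k],np.float32)
        print(S[i],cv2.minAreaRect(P*1000))
print(o['position'],o['t'])
"
```

```text
[ 271  153   21  113 1990] ((511.3782043457031, 70.40690612792969), (90.18718719482422, 14.584051132202148), 8.795938491821289)
[   0  230  134   61 2041] ((588.7672119140625, -144.711669921875), (49.005775451660156, 183.12059020996094), 4.239242076873779)
[ 498  284   62  131 4819] ((707.9981079101562, 465.444091796875), (384.3349914550781, 105.2147216796875), 40.98812484741211)
[0.51287367 0.07069948 0.17877165] 11.075
```

View pics/w7.png

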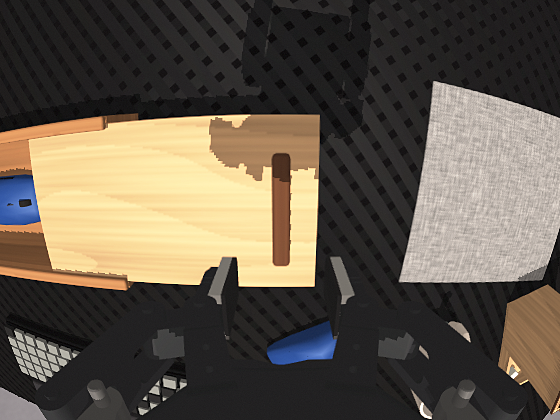

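The bar is at (281,210), centre (0.5114, 0.0704), yaw 8.8°, size 90×14.6 mm. Its centre is about 1.5 mm off the tool, and the jaws will straddle it. Descending to TCP z 0.074.

```bash
python3 -c "
from h import *
inc([.5114,.0704,.074],98.6)"
```

```text
t 11.12 pos [0.513  0.0703 0.1789] shift [0.0025 0.5245 0.0056] turn [-0.0029 -0.0058 -0.0008] rows>= 1.6785156516693411 0.05457547856436146
```

Request:
arm_command([
  [[0.002,0.15,0.005],[-0.003,-0.005,0]],
  [[0.002,0.3,0.005],[-0.003,-0.005,0]],
  [[0.002,0.4,0.005],[-0.003,-0.005,0]],
  [[0.002,0.47,0.005],[-0.003,-0.005,0]],
  [[0.002,0.51,0.005],[-0.003,-0.005,0]],
  [[0.002,0.525,0.005],[-0.003,-0.005,0]],
  [[0.002,0.525,0.005],[-0.003,-0.005,0]],
])

```text
t: 12.0
position: [0.5119, 0.0703, 0.0744]
tcp_rot: [[-0.148, 0.001, -0.989], [0.989, -0.001, -0.148], [-0.001, -1.0, -0.001]]
force: [-0.6, -0.8, -0.3]
grip_width: 0.0431
```

Request:
arm_command([
  [[0,0,0],[0,0,0]],
  [[0,0,0],[0,0,0]],
  [[0,0,0],[0,0,0]],
  [[0,0,0],[0,0,0]],
  [[0,0,0],[0,0,0]],
], fingers=-1, force=20)

```text
t: 12.62
position: [0.5125, 0.0704, 0.0753]
tcp_rot: [[-0.148, 0.003, -0.989], [0.989, -0.001, -0.148], [-0.001, -1.0, -0.003]]
force: [-0.8, 1.0, 5.9]
grip_width: 0.0133
```

```bash
python3 -c "
from h import *
o,c=wsnap('w8.png');print(o)"
```

```text
{'t': 12.625, 'qpos': array([ 1.57559288e+00,  5.63102295e+00,  9.59964825e+01, -5.91531120e-02,
        7.82092187e+01, -9.69127115e+01]), 'qd': array([ 0.07096953,  0.03310519,  0.01869303, -0.02681173, -0.02644701,
       -0.07052903]), 'tau': array([ -0.069801  , -30.56199431, -26.68193579,  -0.11848551,
        -0.1469942 ,  -0.11347415]), 'position': array([0.51248813, 0.07038964, 0.07526754]), 'tcp_rot': array([[-1.47812810e-01,  2.87651269e-03, -9.89011172e-01],
       [ 9.89014438e-01, -9.31892949e-04, -1.47816009e-01],
       [-1.34684716e-03, -9.99995429e-01, -2.70716687e-03]]), 'force': array([-0.75638303,  1.01199836,  5.92134917]), 'ft_torque': array([ 0.14033932,  0.03857823, -0.12837066]), 'grip_width': 0.013329310543536935}
```

View pics/w8.png

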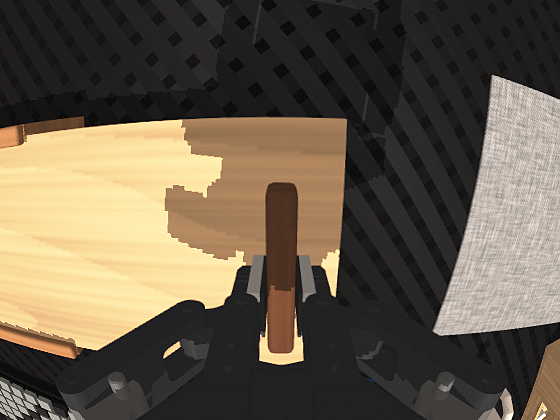

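The bar is gripped squarely at (282,270). Swing-in left about 6 N of down-pressing, so I ease up slightly and slide the lid.

Request:
arm_command([
  [[-0.02,-0.005,0],[0,0,0]],
  [[-0.05,-0.005,0],[0,0,0]],
  [[-0.08,-0.005,0],[0,0,0]],
  [[-0.11,-0.005,0],[0,0,0]],
  [[-0.14,-0.005,0],[0,0,0]],
  [[-0.17,-0.005,0],[0,0,0]],
  [[-0.19,-0.005,0],[0,0,0]],
  [[-0.2,-0.005,0],[0,0,0]],
])

```text
t: 13.68
position: [0.5181, 0.0306, 0.0755]
tcp_rot: [[-0.148, 0.002, -0.989], [0.989, -0.001, -0.148], [-0.001, -1.0, -0.002]]
force: [4.4, 1.7, -10.7]
grip_width: 0.0133
```

```bash
cat > f.py <<'E'
from h import *
o=ctrl.get_obs();R=o['tcp_rot'];B=np.array([.5560,-.2145]);a=np.radians(98.5);ey=np.array([np.cos(a),np.sin(a)]);ex=np.array([ey[1],-ey[0]])
d=o['position'][:2]-B
print('t',o['t'],'q',(d@ey-.112).round(4),'xoff',(d@ex).round(4),'z',o['position'][2].round(4),'F tool',(R.T@o['force']).round(2),'w',o['grip_width'],'yaw',np.degrees(np.arctan2(R[1,0],R[0,0])))
E
python3 f.py
```

```text
t 13.675 q 0.136 xoff -0.0012 z 0.0755 F tool [ 1.   10.71 -4.58] w 0.013327660906643344 yaw 98.48595688136889
```

Request:
arm_command([
  [[-0.02,0.003,-0.003],[0,0,0]],
  [[-0.05,0.003,-0.003],[0,0,0]],
  [[-0.08,0.003,-0.003],[0,0,0]],
  [[-0.11,0.003,-0.003],[0,0,0]],
  [[-0.14,0.003,-0.003],[0,0,0]],
  [[-0.16,0.003,-0.003],[0,0,0]],
  [[-0.17,0.003,-0.003],[0,0,0]],
  [[-0.175,0.003,-0.003],[0,0,0]],
])

```text
t: 14.68
position: [0.5233, -0.0044, 0.0753]
tcp_rot: [[-0.147, 0.0, -0.989], [0.989, -0.001, -0.147], [-0.001, -1.0, -0.0]]
force: [-5.8, 1.4, 3.1]
grip_width: 0.0136
```

```bash
python3 f.py
```

```text
t 14.675 q 0.1006 xoff -0.0013 z 0.0753 F tool [ 2.24 -3.09  5.54] w 0.013554035386494707 yaw 98.47155525815377
```

Request:
arm_command([
  [[-0.005,-0.001,0.0015],[0,0,0]],
  [[-0.01,-0.001,0.0015],[0,0,0]],
  [[-0.02,-0.001,0.0015],[0,0,0]],
  [[-0.03,-0.001,0.0015],[0,0,0]],
  [[-0.04,-0.001,0.0015],[0,0,0]],
  [[-0.04,-0.001,0.0015],[0,0,0]],
])

```text
t: 15.42
position: [0.5244, -0.0127, 0.0753]
tcp_rot: [[-0.147, 0.001, -0.989], [0.989, -0.002, -0.147], [-0.002, -1.0, -0.001]]
force: [-0.6, 1.2, -3.0]
grip_width: 0.0133
```

```bash
python3 f.py
```

```text
t 15.425 q 0.0923 xoff -0.0014 z 0.0753 F tool [1.3  2.95 0.44] w 0.013342081941109061 yaw 98.45916777057064
```

Baseline drag is about 1.3 N with little side load. Now feeling forward in 3–4 mm steps.

Request:
arm_command([
  [[-0.005,0,0],[0,0,0]],
  [[-0.01,0,0],[0,0,0]],
  [[-0.015,0,0],[0,0,0]],
  [[-0.02,0,0],[0,0,0]],
  [[-0.02,0,0],[0,0,0]],
])

```text
t: 16.05
position: [0.525, -0.0168, 0.0754]
tcp_rot: [[-0.147, 0.001, -0.989], [0.989, -0.002, -0.147], [-0.002, -1.0, -0.001]]
force: [-1.1, 0.4, -1.0]
grip_width: 0.0134
```

```bash
python3 f.py
```

```text
t 16.05 q 0.0881 xoff -0.0014 z 0.0754 F tool [0.58 0.99 1.04] w 0.013388708867812625 yaw 98.45636713017493
```

Request:
arm_command([
  [[-0.005,0,0],[0,0,0]],
  [[-0.01,0,0],[0,0,0]],
  [[-0.015,0,0],[0,0,0]],
  [[-0.02,0,0],[0,0,0]],
])

```text
t: 16.55
position: [0.5256, -0.0208, 0.0754]
tcp_rot: [[-0.147, 0.001, -0.989], [0.989, -0.002, -0.147], [-0.002, -1.0, -0.001]]
force: [-1.1, 2.0, -2.5]
grip_width: 0.0132
```

Request:
arm_command([
  [[-0.005,0,0],[0,0,0]],
  [[-0.01,0,0],[0,0,0]],
  [[-0.015,0,0],[0,0,0]],
  [[-0.02,0,0],[0,0,0]],
])

```text
t: 17.05
position: [0.5262, -0.0249, 0.0754]
tcp_rot: [[-0.147, 0.001, -0.989], [0.989, -0.002, -0.147], [-0.002, -1.0, -0.001]]
force: [-0.8, 1.4, -1.9]
grip_width: 0.0134
```

Request:
arm_command([
  [[-0.005,0,0],[0,0,0]],
  [[-0.01,0,0],[0,0,0]],
  [[-0.015,0,0],[0,0,0]],
  [[-0.02,0,0],[0,0,0]],
])

```text
t: 17.55
position: [0.5268, -0.0289, 0.0754]
tcp_rot: [[-0.147, 0.001, -0.989], [0.989, -0.002, -0.147], [-0.002, -1.0, -0.001]]
force: [-1.1, 1.3, -2.3]
grip_width: 0.0132
```

Request:
arm_command([
  [[-0.005,0,0],[0,0,0]],
  [[-0.01,0,0],[0,0,0]],
  [[-0.015,0,0],[0,0,0]],
  [[-0.02,0,0],[0,0,0]],
])

```text
t: 18.05
position: [0.5274, -0.0329, 0.0754]
tcp_rot: [[-0.147, 0.001, -0.989], [0.989, -0.002, -0.147], [-0.002, -1.0, -0.001]]
force: [-0.3, 1.9, -2.0]
grip_width: 0.0136
```

Request:
arm_command([
  [[-0.005,0,0],[0,0,0]],
  [[-0.01,0,0],[0,0,0]],
  [[-0.015,0,0],[0,0,0]],
  [[-0.02,0,0],[0,0,0]],
])

```text
t: 18.55
position: [0.5279, -0.0369, 0.0754]
tcp_rot: [[-0.147, 0.001, -0.989], [0.989, -0.002, -0.147], [-0.002, -1.0, -0.0]]
force: [-1.5, 1.8, -2.0]
grip_width: 0.0133
```

Request:
arm_command([
  [[-0.005,0,0],[0,0,0]],
  [[-0.01,0,0],[0,0,0]],
  [[-0.015,0,0],[0,0,0]],
  [[-0.02,0,0],[0,0,0]],
])

```text
t: 19.05
position: [0.5285, -0.0409, 0.0754]
tcp_rot: [[-0.147, 0.001, -0.989], [0.989, -0.002, -0.147], [-0.002, -1.0, -0.0]]
force: [-1.0, 1.1, -1.5]
grip_width: 0.0136
```

Request:
arm_command([
  [[-0.005,0,0],[0,0,0]],
  [[-0.01,0,0],[0,0,0]],
  [[-0.015,0,0],[0,0,0]],
  [[-0.02,0,0],[0,0,0]],
])

```text
t: 19.55
position: [0.5291, -0.045, 0.0754]
tcp_rot: [[-0.147, 0.001, -0.989], [0.989, -0.002, -0.147], [-0.002, -1.0, -0.0]]
force: [-1.6, 0.3, -1.6]
grip_width: 0.0135
```

Request:
arm_command([
  [[-0.005,0,0],[0,0,0]],
  [[-0.01,0,0],[0,0,0]],
  [[-0.015,0,0],[0,0,0]],
  [[-0.02,0,0],[0,0,0]],
])

```text
t: 20.05
position: [0.5297, -0.049, 0.0754]
tcp_rot: [[-0.147, 0.001, -0.989], [0.989, -0.002, -0.147], [-0.002, -1.0, -0.0]]
force: [-1.9, 0.9, -2.4]
grip_width: 0.013
```

Request:
arm_command([
  [[-0.005,0,0],[0,0,0]],
  [[-0.01,0,0],[0,0,0]],
  [[-0.015,0,0],[0,0,0]],
  [[-0.02,0,0],[0,0,0]],
])

```text
t: 20.55
position: [0.5302, -0.053, 0.0753]
tcp_rot: [[-0.147, 0.001, -0.989], [0.989, -0.002, -0.147], [-0.002, -1.0, -0.0]]
force: [-1.2, 1.5, -1.8]
grip_width: 0.0136
```

Request:
arm_command([
  [[-0.005,0,0],[0,0,0]],
  [[-0.01,0,0],[0,0,0]],
  [[-0.015,0,0],[0,0,0]],
  [[-0.02,0,0],[0,0,0]],
])

```text
t: 21.05
position: [0.5308, -0.0571, 0.0754]
tcp_rot: [[-0.147, 0.001, -0.989], [0.989, -0.002, -0.147], [-0.002, -1.0, -0.0]]
force: [-0.6, 1.2, -2.2]
grip_width: 0.0133
```

q is now about 0.047 and still free, so I continue in the same steps.

Request:
arm_command([
  [[-0.005,0,0],[0,0,0]],
  [[-0.01,0,0],[0,0,0]],
  [[-0.015,0,0],[0,0,0]],
  [[-0.02,0,0],[0,0,0]],
])

```text
t: 21.55
position: [0.5314, -0.0611, 0.0754]
tcp_rot: [[-0.147, 0.0, -0.989], [0.989, -0.002, -0.147], [-0.002, -1.0, -0.0]]
force: [-1.5, 1.5, -2.1]
grip_width: 0.0134
```

```bash
python3 f.py
```

```text
t 21.55 q 0.0434 xoff -0.0016 z 0.0754 F tool [1.75 2.11 1.25] w 0.013414302606165355 yaw 98.45388607048203
```

Request:
arm_command([
  [[-0.005,0,0],[0,0,0]],
  [[-0.01,0,0],[0,0,0]],
  [[-0.015,0,0],[0,0,0]],
  [[-0.02,0,0],[0,0,0]],
])

```text
t: 22.05
position: [0.532, -0.065, 0.0754]
tcp_rot: [[-0.147, 0.0, -0.989], [0.989, -0.002, -0.147], [-0.002, -1.0, -0.0]]
force: [-2.2, 1.6, -2.0]
grip_width: 0.0132
```

```bash
python3 f.py
```

```text
t 22.05 q 0.0394 xoff -0.0017 z 0.0754 F tool [1.93 1.98 1.97] w 0.01316318283572405 yaw 98.45557428622901
```

Slightly higher (1.9 N). Going on in smaller steps.

Request:
arm_command([
  [[-0.005,0,0],[0,0,0]],
  [[-0.01,0,0],[0,0,0]],
  [[-0.01,0,0],[0,0,0]],
])

```text
t: 22.42
position: [0.5323, -0.067, 0.0754]
tcp_rot: [[-0.147, 0.0, -0.989], [0.989, -0.002, -0.147], [-0.002, -1.0, -0.0]]
force: [-1.1, 2.3, -1.9]
grip_width: 0.0132
```

```bash
python3 f.py
```

```text
t 22.425 q 0.0374 xoff -0.0017 z 0.0754 F tool [2.48 1.95 0.73] w 0.013201528802146669 yaw 98.45056917723295
```

Request:
arm_command([
  [[-0.005,0,0],[0,0,0]],
  [[-0.01,0,0],[0,0,0]],
  [[-0.01,0,0],[0,0,0]],
])

```text
t: 22.8
position: [0.5325, -0.069, 0.0754]
tcp_rot: [[-0.147, 0.0, -0.989], [0.989, -0.001, -0.147], [-0.001, -1.0, -0.0]]
force: [-1.7, 2.7, -1.6]
grip_width: 0.0135
```

```bash
python3 f.py
```

```text
t 22.8 q 0.0354 xoff -0.0017 z 0.0754 F tool [2.91 1.59 1.29] w 0.013473593925753468 yaw 98.45055309925915
```

Request:
arm_command([
  [[-0.005,0,0],[0,0,0]],
  [[-0.01,0,0],[0,0,0]],
  [[-0.01,0,0],[0,0,0]],
])

```text
t: 23.18
position: [0.5328, -0.0708, 0.0754]
tcp_rot: [[-0.147, 0.0, -0.989], [0.989, -0.001, -0.147], [-0.001, -1.0, -0.0]]
force: [-2.1, 3.8, -0.6]
grip_width: 0.0131
```

```bash
python3 f.py
```

```text
t 23.175 q 0.0336 xoff -0.0017 z 0.0754 F tool [4.07 0.62 1.55] w 0.013140421188085465 yaw 98.45459189438594
```

Request:
arm_command([
  [[-0.005,0,0],[0,0,0]],
  [[-0.01,0,0],[0,0,0]],
  [[-0.01,0,0],[0,0,0]],
])

```text
t: 23.55
position: [0.533, -0.0724, 0.0754]
tcp_rot: [[-0.147, 0.0, -0.989], [0.989, -0.0, -0.147], [-0.0, -1.0, 0.0]]
force: [-2.2, 5.0, -1.4]
grip_width: 0.0136
```

```bash
python3 f.py; sleep 0; python3 f.py
```

```text
t 23.55 q 0.032 xoff -0.0017 z 0.0754 F tool [5.28 1.42 1.41] w 0.01360778472025568 yaw 98.45659169091155
t 23.55 q 0.032 xoff -0.0017 z 0.0754 F tool [5.28 1.42 1.41] w 0.01360778472025568 yaw 98.45659169091155
```

The resistance climbed steadily through 1.9, 2.5, 2.9, 4.1 and 5.3 N, so the lid is binding, about 5 mm in. Drawing back about 24 mm slowly.

Request:
arm_command([
  [[0.015,0,0],[0,0,0]],
  [[0.03,0,0],[0,0,0]],
  [[0.05,0,0],[0,0,0]],
  [[0.07,0,0],[0,0,0]],
  [[0.09,0,0],[0,0,0]],
  [[0.105,0,0],[0,0,0]],
  [[0.115,0,0],[0,0,0]],
  [[0.12,0,0],[0,0,0]],
])

```text
t: 24.55
position: [0.5296, -0.0484, 0.0754]
tcp_rot: [[-0.147, 0.0, -0.989], [0.989, -0.0, -0.147], [-0.0, -1.0, -0.0]]
force: [1.0, -0.9, -4.1]
grip_width: 0.0132
```

Request:
arm_command([
  [[0,0,0],[0,0,0]],
  [[0,0,0],[0,0,0]],
])

```text
t: 24.8
position: [0.5296, -0.0484, 0.0754]
tcp_rot: [[-0.147, 0.0, -0.989], [0.989, 0.0, -0.147], [-0.0, -1.0, -0.0]]
force: [-0.4, -0.9, -3.4]
grip_width: 0.0136
```

```bash
python3 f.py
```

```text
t 24.8 q 0.0562 xoff -0.0016 z 0.0754 F tool [-0.83  3.38  0.57] w 0.013647589169766315 yaw 98.46710342244252
```

Back at q ≈ 0.056 with only free drag. Releasing the bar and lifting away.

Request:
arm_command([
  [[0,0,0],[0,0,0]],
  [[0,0,0],[0,0,0]],
  [[0,0,0],[0,0,0]],
  [[0,0,0],[0,0,0]],
], fingers=0)

```text
t: 25.3
position: [0.5297, -0.0483, 0.0756]
tcp_rot: [[-0.147, 0.001, -0.989], [0.989, 0.0, -0.147], [-0.0, -1.0, -0.001]]
force: [-0.6, 0.4, 1.1]
grip_width: 0.0423
```

Request:
arm_command([
  [[0,-0.05,0],[0,0,0]],
  [[0,-0.15,0],[0,0,0]],
  [[0,-0.35,0],[0,0,0]],
  [[0,-0.55,0],[0,0,0]],
  [[0,-0.55,0],[0,0,0]],
  [[0,-0.55,0],[0,0,0]],
])

```text
t: 26.05
position: [0.5295, -0.0483, 0.1858]
tcp_rot: [[-0.147, 0.001, -0.989], [0.989, 0.0, -0.147], [-0.0, -1.0, -0.001]]
force: [-0.3, 1.0, -0.5]
grip_width: 0.0426
```

```bash
python3 -c "
from h import *
o,c=wsnap('w9.png')
hsv=cv2.cvtColor(c['image'],cv2.COLOR_RGB2HSV)
m=((hsv[...,0]<22)&(hsv[...,1]>90)&(hsv[...,2]<150)).astype(np.uint8)
N,L,S,C=cv2.connectedComponentsWithStats(m)
B=np.array([.5560,-.2145]);a=np.radians(98.5);ey=np.array([np.cos(a),np.sin(a)])
for i in range(1,N):
    if S[i,4]>300:
        cn,_=cv2.findContours((L==i).astype(np.uint8),cv2.RETR_EXTERNAL,cv2.CHAIN_APPROX_NONE)
        k=max(cn,key=len)[:,0]
        P=np.array([wpt(c,o,u,v,.087)[:2] for u,v in k],np.float32)
        r=cv2.minAreaRect(P*1000);print(S[i],r,'q',(np.array(r[0])/1000-B)@ey-.112)
print(o['position'],o['t'],o['force']);snap('top','top2.png')
"
```

```text
[   0  137  203  145 4947] ((552.3050537109375, -224.43414306640625), (133.6483612060547, 219.10252380371094), 7.7103047370910645) q -0.12127887724644071
[ 272  151   20  110 1884] ((527.7672119140625, -48.368133544921875), (89.79920959472656, 14.372333526611328), 8.597677230834961) q 0.05648012311552529
[539 289  21  89 709] ((657.7465209960938, 343.3622741699219), (180.92202758789062, 36.708526611328125), 35.141605377197266) q 0.4246955453722885
[ 0.52952077 -0.04825704  0.18576039] 26.05 [-0.25892173  1.02757458 -0.52545026]
```

View pics/w9.png

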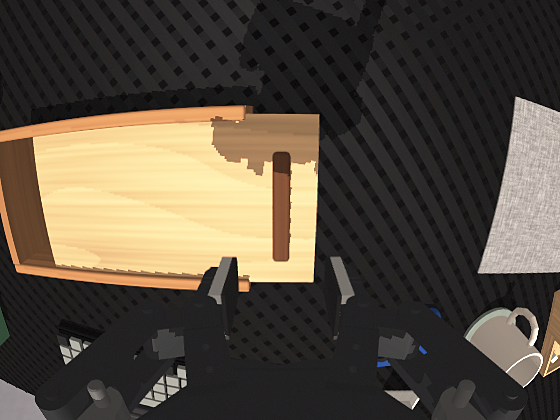

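View pics/top2.png

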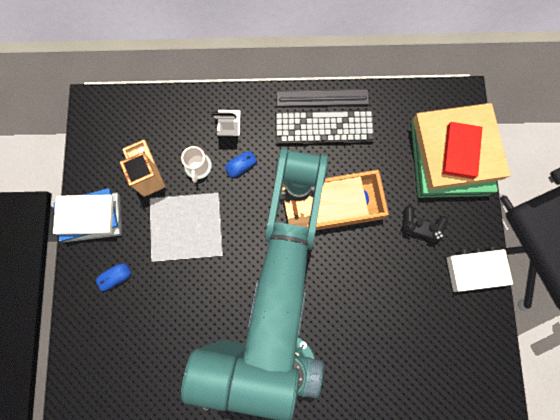

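The bar at (281,206) puts the lid at q 0.0565, which matches the tool reading of 0.056. The lid is about 20 mm back from where it began to bind (about 0.037). In the top view the other objects are where they were, the mouse shows under the lid edge at (364,198), and the gripper is clear. Handing in.

```bash
python3 -c "
from h import *
print(ctrl.finish_job())"
```

```text
the job is handed in; nothing more can be done
None
```

I handed the job in after about 26 s. The mouse is in the box, and the lid was closed to where it binds and then drawn back. No verdict was reported.

- **Mouse:** I took the blue mouse from the grey pad, the nearest of the three to the base. I lowered it until it touched the box floor and let go. The wrist view afterwards showed it upright and fully inside, and the last top view showed it still there under the lid edge.
- **Lid:** I gripped the finger bar and slid the lid shut slowly. The push force rose from about 1.3 N of drag to 5.3 N, about 5 mm into the tight stretch, and I stopped there. I drew it back 24 mm, which leaves it about 20 mm clear of where binding began. The wrist camera put the opening at 0.0565 m, against 0.056 m from the tool position.
- **Everything else:** In the last top view the other objects had not visibly moved, and the gripper was about 10 cm above the bar, touching nothing.

Some forces were higher than I wanted:
- **Release:** there was a passing sideways force of about 8 N, probably a finger against the box wall.
- **Sliding the lid:** early on, the grip put up to about 11 N of upward load on the bar, which I corrected before reaching the tight stretch.
- **Binding point:** its position (opening about 0.037 m) is judged from force readings with about ±0.5 N of noise.

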